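# Fold back the lint screen on the sewing bench

### The arm

A 6-joint arm with a two-finger parallel gripper is mounted at the origin on the work surface. World frame = base frame: x ahead of the robot, y to its left, z up, the work surface at z = 0. Lengths are in m, angles in rad, forces in N, time in s.
With the tool pointing down it reaches from about 0.425 to 0.95 m from the base axis. Payload 3.5 kg.
Tool frame: the origin (TCP) lies between the finger pads; the fingertips stand 14 mm ahead of it and the grasp point (between the pads) lies 5 mm behind it; z points along the fingers, y is the direction in which the jaws open and shut (so a half turn about z gives the same grasp; the last joint's range is limited). The gripper opens to 85 mm and grips with 20 to 120 N. Pads are 22 mm wide; open, the fingers measure 114 mm over their backs; the gripper's body (76 mm by 85 mm) begins 54 mm behind the grasp point. The pads swing forward as they close: fully open they stand 13 mm farther back than shut.
Start: joints at [-1.373, 0.286, 1.577, -0, 1.279, -0.15], TCP at [0.23, -0.635, 0.245] pointing down, gripper open.
Joint ranges: [-2.77, 2.77], [-0.9, 2.22], [0.21, 2.48], [-1.53, 4.67], [0.24, 2.81], [-2.84, 2.84]. Speed limits (rad/s): [2.79, 2.79, 3.14, 3.14, 3.14, 3.14].

### API

Orientations are given as a unit quaternion [x, y, z, w].
In Python, from plant import ctrl gives the robot as it stands. The module is installed in compiled form; this text tells all that it offers.
- The arm moves only by the tool servo_tool, never from a script. Its argument "increments" is text: rows parted by semicolons, each of 7 numbers parted by spaces: the turn, a rotation vector about the tool's x, y, z in rad, then the shift along the tool's x, y, z in cm, then the finger opening in cm, from 0 to 8.54. In form: ax ay az dx dy dz claw; .... A call has 1 to 10 rows; each row is the pose to reach, as a shift and turn from the pose commanded when the call began, along the tool's axes at that moment; what a row does not reach only later rows make up. A row lasts 1/12 s, in which the tool goes at most 41.7 mm and 7.16 degrees, less where a joint would pass 70% of its speed; a pose out of reach is approached as far as the arm can. A call with a gripper value outside its range is refused whole. The fingers move at their own pace and stop on an object; "grip_force" is the grip in N (left out, the last holds). Time passes only in rows, so rows that repeat a pose let the fingers close. It gives the time, the measured TCP pose, the force and the opening at its end, in the units of the state.
- ctrl.get_state(): the state, without advancing time (a new reading comes with each control period).
- ctrl.read_camera(name): name is "scene" or "top" or "wrist"; returns (picture, depth): 420x560x3 uint8, red, green, blue; 420x560 float32, m along the optical axis (not along the pixel's ray), 0 where there is no reading.
- ctrl.camera_info(name): a dict with "camera_matrix" (3x3 intrinsics, pixels), "world_to_cam" (4x4, takes a point from world to camera coordinates). Camera axes: x right, y down, z forward; pixel columns grow to the right and rows downward; lengths in m; the calibration is good to about 2 mm. A picture is of the moment at which its call begins: read the wrist's pose just before it. camera_info takes no time and is no camera call; for the wrist camera it gives the pose at the moment of the call.
- ctrl.sign_off(): hands the job in, once; it reports no verdict.
The state is a dict: "time": time; "qpos": joint angles; "dq": joint speeds; "joint_efforts": joint torques, N m; "eef_pos": TCP position; "tcp_rot": TCP orientation; "contact_force": force on the tool from outside, world axes, zero at the start; "wrist_torque": the same for the moment, N m; "opening": opening from 0.0 (shut) to 1.0 (fully open).
Only numpy, scipy, OpenCV 4.12 (cv2) and the standard library are available. Lean on these libraries where they do the work, as an engineer would, in place of code of your own. Each camera call takes 0.05 s, during which the arm holds its last target.

### The job

Open the pass-through on the sewing bench: push the folding lint screen away from you at its middle hinge so that its two leaves fold together along the track, then press the folded leaves sideways against the rubber bumper until the spring catch snaps past and holds them. Press firmly but do not ram the screen, let go with the catch holding, and do not knock or shift the two thread cones, the pin jar and the oil can.

Things in the scene. Friction and masses are not known exactly. Their poses are not given: they have to be found in the camera images.
- screen: Fixed base of the folding screen. Origin on the bench, midway along the floor track; y runs along the track, +x away from the robot (yaw varies). Base plate 360 along y, track top 20 high, aluminium posts 26 x 24, 208 high, centred at y = -174 and +168, x = -12. A side arm (8 high, 75 wide, centred on y = -170) runs from the track to x = +180 and carries the catch.
- pivot (a point): Top (209 high) of the fixed upright pin of the pivot leaf: x = 0, y = -140 in the screen's frame. The leaves' two outer lines (pivot pin, guide pin) stay in the track; both leaves always move together, mirrored. Hinges are stiff: the screen stays where it is left, and 1 to 4 N at the middle hinge moves it.
- pivot_leaf (a joint): Angle q (rad) of the pivot leaf: 0 = in the track line (shut), growing as the middle hinge moves to the screen's +x. Starts at 0.08 to 0.22. In the screen's frame the middle hinge line is at x = 140 sin q, y = -140 + 140 cos q mm. The robot's side becomes a narrowing V that pinches a finger left in it: past about q = 0.8 push from outside, on the leading leaf's far face 50 to 90 from the middle hinge, to -y.
- fold (a point): Top of the middle hinge line, 209 above the bench. Each grey leaf is 140 long between hinge lines, 12 thick, spans z 34 to 209, and lies 4 to 16 off the hinge lines on the side away from the V (+x when shut). Folded, the pair's outer faces are thus 16 to either side of the hinge line.
- lead_end (a point): Top (209 high) of the leading leaf's far end, over its guide pin: x = 0, y = -140 + 280 cos q in the screen's frame. The leading leaf runs from the middle hinge line back to here.
- lead_leaf: The leading leaf with its hinge plate. Origin: at bench height under the middle hinge line; its y axis points along the leaf to its far end, its x axis out of the far face (away from the V). All pushing here needs under 15 N; over 40 N on this leaf, or on the other leaf's hinge plate, counts as ramming.
- plate_p: Steel hinge plate on the V side (robot's side) of the pivot leaf, from 2 to 38 beside the middle hinge line, nearly full leaf height, flat, 1 beyond the hinge line's plane. Push here to break the screen open. Origin: at bench height on the pivot line, not at the plate.
- plate_l: The same steel plate on the leading leaf, 2 to 38 beside the middle hinge line on its other side. Origin: at bench height under the middle hinge line.
- catch: Fixed spring catch on the side arm, axes as the screen's. Origin 8 above the bench, in the face of its rubber bumper, which looks to +y and stops the pivot leaf's outer face. Steel block behind it (34 wide, 60 high). Set differently along y each time, so home is at q about 1.43 to 1.57. Near home a ridge under the leaf rides over a sprung ball: about 5 to 10 N at the middle hinge, then it snaps home.
- nib (a point): The ridge under the pivot leaf, 115 from the pivot line, in mid thickness, 30 above the bench. In the catch's frame its y is about 6 mm when home on the bumper, 14.5 on top of the ball (r 8), about 22 when it first touches the ball. Left short of the top it stands off and is not held.
- cone_a: Loose grey thread cone, 60 across, 112 high, upright on the bench. Leave alone. Origin: centre of its underside.
- cone_b: Loose white thread cone, 60 across, 112 high. Leave alone. Origin: centre of its underside.
- pin_jar: Loose clear jar with steel lid, 52 across, 60 high. Leave alone. Origin: centre of its underside.
- oil_can: Loose steel oil can with a spout, 48 across, 110 high. Leave alone. Origin: centre of its underside.

How it is judged:
On the way:
1. the screen is broken open (past 0.35 rad) with the arm pushing on the steel plates at the middle hinge (value of joint pivot_leaf above 0.35 rad and (contact force between any of the fingers, the arm and plate_p above 0.3 N or contact force between any of the fingers, the arm and plate_l above 0.3 N)), for 0.05 s.
At the end, for the whole second after the job is handed in: The leaves are folded (pivot leaf past 1.38 rad) with the ridge past the catch ball (under 10.5 mm from the bumper plane), at rest, let go; the cones, jar and oil can stand upright within 20 mm of where they were (y of nib in the frame of catch below 0.0105 m and value of joint pivot_leaf above 1.38 rad and velocity of joint pivot_leaf between -0.05 and 0.05 rad/s and distance of each of cone_a, cone_b, pin_jar, oil_can from where it was at the start of the episode below 0.02 m and angle between each of cone_a, cone_b, pin_jar, oil_can's own z axis and vertical below 0.2 rad); the robot touches nothing.
It fails at once if the leading leaf or a hinge plate is rammed (over 40 N) (contact force between any of the fingers, the arm and lead_leaf above 40 N or contact force between any of the fingers, the arm and plate_p above 40 N).
It fails at once if a cone, the jar or the oil can is knocked or shifted 20 mm (distance of any of cone_a, cone_b, pin_jar, oil_can from where it was at the start of the episode above 0.02 m).
It also fails if it takes over 51 s, if anything falls off the work surface, if the arm or the gripper's body presses on something with over 40 N, if the wrist force passes 120 N, or if a joint passes its speed limit or range.

## Working session

There is one attempt and no reset: what is moved stays moved. The work goes in short steps, Python scripts to look and compute and a tool call to move; the robot and the scene stay as the last step left them, time stands still between calls to the robot, and variables do not carry over. Pictures are saved under pics/ and viewed, and the job is handed in when it is done.

Besides the shell and the picture viewer there is one more tool, called after "Request:" in YAML: its name, and indented under it one key for each argument. servo_tool: Moves the arm, as the interface text tells. Its arguments: {"type":"object","properties":{"increments":{"type":"string"},"grip_force":{"type":"number"}},"required":["increments"]}

```bash
mkdir -p pics; cat > h.py <<'E'
import numpy as np, cv2
from plant import ctrl
from scipy.spatial.transform import Rotation as R
def snap(name,tag):
    info=ctrl.camera_info(name); im,d=ctrl.read_camera(name)
    cv2.imwrite(f'pics/{tag}.png',im[:,:,::-1]); np.savez(f'pics/{tag}.npz',im=im,d=d,K=info['camera_matrix'],T=info['world_to_cam'])
def world(tag):
    f=np.load(f'pics/{tag}.npz'); d=f['d'];K=f['K'];T=np.linalg.inv(f['T'])
    v,u=np.mgrid[0:d.shape[0],0:d.shape[1]]
    P=np.stack([(u-K[0,2])/K[0,0]*d,(v-K[1,2])/K[1,1]*d,d,np.ones_like(d)],-1)
    W=(P@T.T)[...,:3]; W[d==0]=np.nan
    return W,f['im']
E
python3 - <<'E'
from h import *
s=ctrl.get_state(); print(s)
snap('top','top0'); snap('scene','scene0')
for n in('top','scene'):
    i=ctrl.camera_info(n); print(np.round(i['camera_matrix'],1).tolist(),np.round(np.linalg.inv(i['world_to_cam']),3).tolist())
E
```

```text
{'time': 0.0, 'qpos': array([-1.37295246e+00,  2.87203816e-01,  1.57820638e+00, -9.05902050e-06,
        1.27861351e+00, -1.50025377e-01]), 'dq': array([-0.00025692, -0.00012467,  0.00147884,  0.00067966,  0.00037213,
        0.00086696]), 'joint_efforts': array([ 1.76961403e-03, -4.05979228e+01, -2.92623496e+01, -3.68491089e-05,
        5.94983896e-03,  2.76782863e-06]), 'eef_pos': array([ 0.229987  , -0.63393019,  0.24390581]), 'tcp_rot': array([ 9.84910517e-01,  1.73060095e-01, -3.33942462e-05, -1.21507481e-03]), 'contact_force': array([0.38326322, 0.26292072, 0.7512174 ]), 'wrist_torque': array([-0.0253228 ,  0.03293536,  0.00040476]), 'opening': 1.0042129297343965}
[[480.3, 0.0, 281.0], [0.0, 480.3, 209.4], [0.0, 0.0, 1.0]] [[0.028, -0.989, 0.145, 0.411], [-1.0, -0.029, -0.005, 0.052], [0.009, -0.144, -0.989, 1.264], [0.0, 0.0, 0.0, 1.0]]
[[400.3, 0.0, 277.1], [0.0, 400.3, 208.5], [0.0, 0.0, 1.0]] [[-0.861, 0.316, -0.398, 0.905], [0.508, 0.508, -0.696, 0.621], [-0.018, -0.802, -0.598, 0.653], [0.0, 0.0, 0.0, 1.0]]
```

View pics/top0.png

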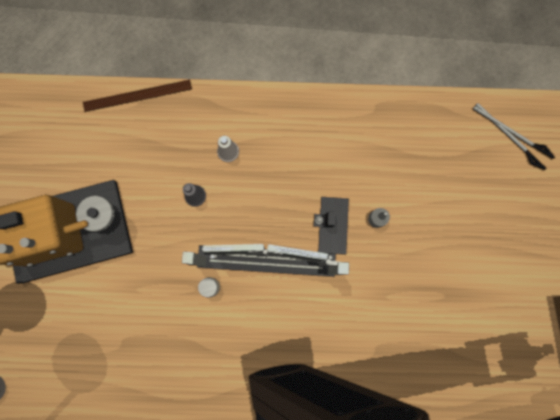

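View pics/scene0.png

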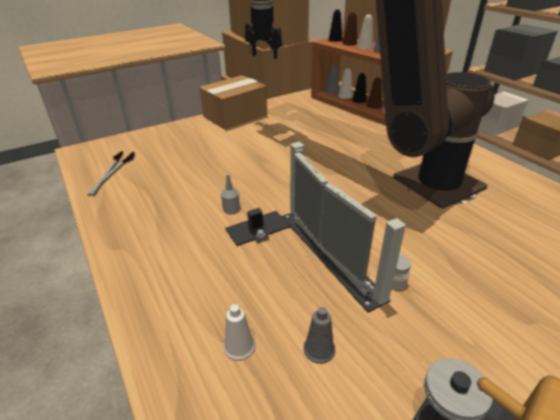

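The top view shows the screen at about (185..348, 245..270), with the pivot and side arm on the right. The catch is near (322,219), the jar at (207,288), the grey cone at (194,194), the white cone at (227,148) and the oil can at (378,217). I'll measure them next.

```bash
python3 - <<'E'
from h import *
W,im=world('top0')
c=cv2.resize(im[185:300,170:400],None,fx=3.4,fy=3.4,interpolation=cv2.INTER_CUBIC)
cv2.imwrite('pics/c0.png',c[:,:,::-1])
for p in [(188,258),(343,268),(234,248),(204,248),(262,247),(268,248),(300,252),(327,257),(207,287),(194,190),(190,188),(225,141),(378,215),(384,215),(318,219),(331,218),(260,266),(335,240),(345,200),(348,250),(322,200)]:
    print(p,np.round(W[p[1],p[0]],4))
Z=W[...,2]
m=(Z>.2)&(Z<.225)&(np.arange(560)[None]>170)&(np.arange(560)[None]<370)&(np.arange(420)[:,None]<290)
n,l,st,ce=cv2.connectedComponentsWithStats(m.astype(np.uint8))
for i in range(1,n):
    if st[i,4]>10:
        q=W[l==i]; print(st[i],q.min(0).round(4),q.max(0).round(4),q.mean(0).round(4), cv2.minAreaRect(q[:,:2].astype(np.float32)))
E
```

```text
(188, 258) [0.4521 0.2472 0.2077]
(343, 268) [ 0.44   -0.0918  0.21  ]
(234, 248) [0.4767 0.1475 0.2095]
(204, 248) [0.4749 0.2135 0.2071]
(262, 247) [0.4808 0.0864 0.2073]
(268, 248) [0.479  0.0731 0.2069]
(300, 252) [0.4722 0.0027 0.2076]
(327, 257) [ 0.4729 -0.0775  0.0069]
(207, 287) [0.3879 0.2233 0.0619]
(194, 190) [0.6237 0.2624 0.0959]
(190, 188) [0.6258 0.2699 0.11  ]
(225, 141) [0.7471 0.1902 0.1086]
(378, 215) [ 0.5785 -0.1975  0.0707]
(384, 215) [ 0.5736 -0.2042  0.1083]
(318, 219) [ 0.5698 -0.0509  0.0242]
(331, 218) [ 0.5683 -0.0803  0.0635]
(260, 266) [0.4446 0.0964 0.0045]
(335, 240) [ 0.5178 -0.0977  0.0082]
(345, 200) [ 0.6247 -0.1229  0.0086]
(348, 250) [ 0.4931 -0.1331  0.001 ]
(322, 200) [ 0.6233 -0.0621  0.0062]
[203 244 146  31 966] [ 0.4273 -0.1034  0.2002] [0.4873 0.2159 0.2163] [0.4692 0.0502 0.2075] ((0.46622952818870544, 0.055393002927303314), (0.3216063678264618, 0.03839437663555145), 82.41299438476562)
[181 252  13  12 135] [0.4409 0.2373 0.2018] [0.4655 0.2623 0.2115] [0.4532 0.2496 0.2069] ((0.45316633582115173, 0.2497582882642746), (0.024404780939221382, 0.02509409748017788), 88.27959442138672)
```

View pics/c0.png

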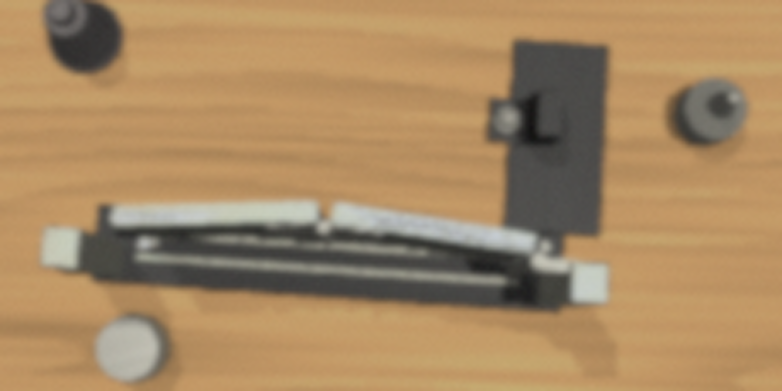

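```bash
cat >> h.py <<'E'
L=np.array([.4532,.2498]);Rp=np.array([.440,-.0918])
yh=(L-Rp)/np.linalg.norm(L-Rp); xh=np.array([yh[1],-yh[0]]); O=(L+Rp)/2+.012*xh+.003*yh
def toS(p): p=np.asarray(p)[:2]-O; return np.array([p@xh,p@yh])*1000
def toW(x,y): return O+x/1000*xh+y/1000*yh
def delta(pw):
    s=ctrl.get_state(); return R.from_quat(s['tcp_rot']).inv().apply(np.asarray(pw)-s['eef_pos'])*100
E
python3 - <<'E'
from h import *
print('O',O,xh,yh)
for n,p in dict(ball=(.5698,-.0509),block=(.5683,-.0803),jar=(.3879,.2233),ca=(.6237,.2624),cb=(.7471,.19),oil=(.5785,-.1975)).items(): print(n,toS(p).round(1))
s=ctrl.get_state();print(R.from_quat(s['tcp_rot']).as_matrix().round(3))
for p in [(.35,-.5,.27),(.46,-.30,.28),(.48,-.12,.28),(.45,.0,.28),(*toW(-28,-1),.28),(*toW(-28,-1),.17)]:
    print(np.round(p,3),delta(p).round(2))
E
```

```text
O [0.45870689 0.08153441] [ 0.99925425 -0.03861287] [0.03861287 0.99925425]
ball [ 116.1 -128. ]
block [ 115.8 -157.5]
jar [-76.2 138.9]
ca [157.9 187.1]
cb [284.  119.5]
oil [ 130.5 -274.2]
[[ 0.94   0.341 -0.   ]
 [ 0.341 -0.94   0.002]
 [ 0.    -0.002 -1.   ]]
[ 0.35 -0.5   0.27] [15.85 -8.51 -2.57]
[ 0.46 -0.3   0.28] [ 33.01 -23.57  -3.53]
[ 0.48 -0.12  0.28] [ 41.03 -39.81  -3.5 ]
[0.45 0.   0.28] [ 42.3  -52.11  -3.47]
[0.431 0.082 0.28 ] [ 43.26 -60.45  -3.45]
[0.431 0.082 0.17 ] [ 43.26 -60.42   7.55]
```

Request:
servo_tool:
  increments: "0 0 -0.06 4 -2.1 -0.7 0; 0 0 -0.12 7.9 -4.2 -1.4 0; 0 0 -0.18 11.9 -6.3 -2.1 0; 0 0 -0.24 15.5 -8.5 -2.6 0; 0 0 -0.3 18.5 -11.2 -3 0; 0 0 -0.36 21.5 -13.8 -3.4 0; 0 0 -0.42 24.5 -16.4 -3.5 0; 0 0 -0.48 27.5 -19 -3.5 0; 0 0 -0.54 30.5 -21.5 -3.5 0; 0 0 -0.6 33 -24 -3.5 0"

```text
time: 0.93
eef_pos: [0.4593, -0.2941, 0.28]
tcp_rot: [0.889, 0.458, 0.0, -0.0]
contact_force: [1.4, -1.0, -0.0]
opening: -0.0
```

```bash
python3 - <<'E'
from h import *
s=ctrl.get_state();print(s['time'],s['eef_pos'],s['qpos'].round(2),s['opening']);M=R.from_quat(s['tcp_rot']).as_matrix();print(M.round(3))
print('turn',-(np.arctan2(yh[1],yh[0])-np.arctan2(M[1,0],M[0,0])))
for p in [(.48,-.12,.28),(.45,.0,.28),(*toW(-28,-1),.28),(*toW(-28,-1),.17)]:
    print(np.round(p,3),delta(p).round(2))
E
```

```text
0.9333 [ 0.45927792 -0.29414286  0.2799994 ] [-0.76 -0.03  1.86  0.    1.31 -0.14] -0.0003903318009864168
[[ 0.581  0.814  0.   ]
 [ 0.814 -0.581  0.001]
 [ 0.    -0.    -1.   ]]
turn -0.58107549899993
[ 0.48 -0.12  0.28] [ 1.538e+01 -8.430e+00  1.000e-02]
[0.45 0.   0.28] [ 2.341e+01 -1.784e+01  2.000e-02]
[0.431 0.082 0.28 ] [ 2.893e+01 -2.415e+01  2.000e-02]
[0.431 0.082 0.17 ] [ 28.92 -24.15  11.02]
```

Request:
servo_tool:
  increments: "0 0 -0.06 3.5 -1.9 0 0; 0 0 -0.12 7.1 -3.9 0 0; 0 0 -0.18 10.7 -5.8 0 0; 0 0 -0.24 14.2 -7.9 0 0; 0 0 -0.3 17 -10.6 0 0; 0 0 -0.36 19.8 -13.6 0 0; 0 0 -0.42 22.5 -16.8 0 0; 0 0 -0.48 25 -19.6 0 0; 0 0 -0.54 27.2 -22.2 0 0; 0 0 -0.58 28.9 -24.15 0 0"

```text
time: 1.77
eef_pos: [0.4296, 0.0815, 0.2799]
tcp_rot: [0.721, 0.693, 0.0, -0.0]
contact_force: [0.2, -0.9, 0.5]
opening: 0.001
```

```bash
python3 - <<'E'
from h import *
s=ctrl.get_state();print(s['time'],s['eef_pos'],toS(s['eef_pos']),s['qpos'].round(2),s['contact_force']);M=R.from_quat(s['tcp_rot']).as_matrix();print(M.round(3))
snap('wrist','w1'); snap('top','t1')
W,im=world('t1'); cv2.imwrite('pics/c1.png',cv2.resize(im[150:330,120:420],None,fx=2.6,fy=2.6)[:,:,::-1])
E
```

```text
1.7667 [0.42963194 0.08150735 0.27993281] [-29.05222432  -1.1497084 ] [-0.05 -0.29  2.09  0.    1.34 -0.01] [ 0.22531457 -0.90482266  0.4828863 ]
[[ 0.039  0.999 -0.001]
 [ 0.999 -0.039  0.001]
 [ 0.001 -0.001 -1.   ]]
```

View pics/w1.png

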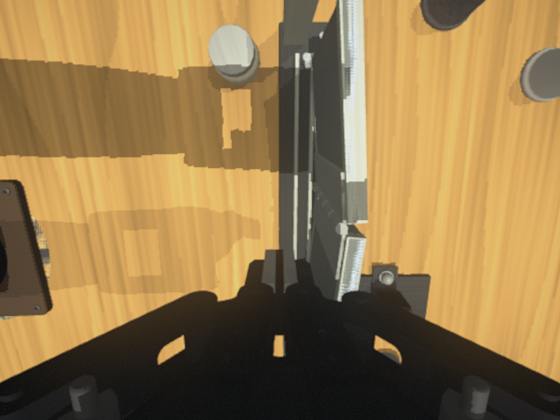

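View pics/c1.png

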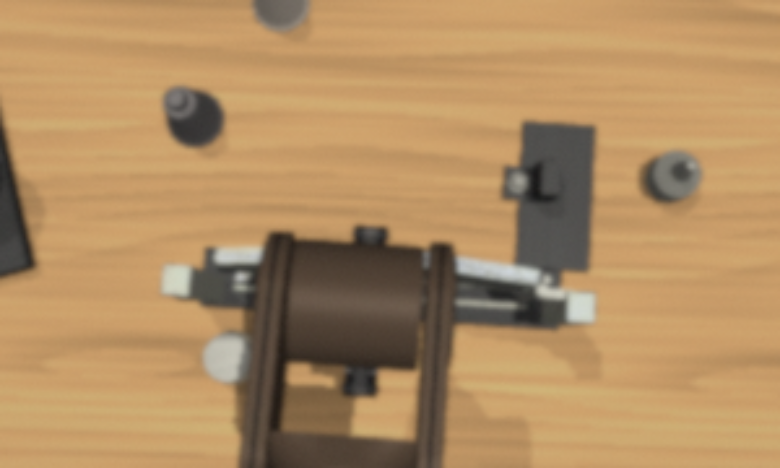

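The wrist view shows the shut fingers at (290,265) on the robot's side of the leaves, with the middle hinge near (345,228). I'll go down and start pushing slowly.

Request:
servo_tool:
  increments: "0 0 0 0 0 4 0; 0 0 0 0 0 8 0; 0 0 0 0 0.3 9 0; 0 0 0 0 1.2 9 0; 0 0 0 0 1.9 9 0; 0 0 0 0 2.3 9 0; 0 0 0 0 2.7 9 0; 0 0 0 0 3.1 9 0; 0 0 0 0 3.5 9 0; 0 0 0 -0.1 3.9 9 0"

```text
time: 2.7
eef_pos: [0.4706, 0.0766, 0.1912]
tcp_rot: [0.722, 0.692, 0.0, 0.0]
contact_force: [-1.7, 0.7, 1.8]
opening: 0.0
```

```bash
python3 - <<'E'
from h import *
snap('wrist','w2');snap('scene','s2')
s=ctrl.get_state();print(s['time'],s['eef_pos'],toS(s['eef_pos']),s['qpos'].round(2),s['contact_force'])
cv2.imwrite('pics/c2.png',np.hstack([np.load('pics/w2.npz')['im'][:,150:430],np.load('pics/s2.npz')['im'][:,180:460]])[:,:,::-1])
E
```

```text
2.8 [0.47096194 0.07647637 0.19089728] [12.44121691 -4.58106047] [-0.05 -0.11  2.1   0.    1.14 -0.01] [-0.22312562  0.76711337 -0.06998984]
```

View pics/c2.png

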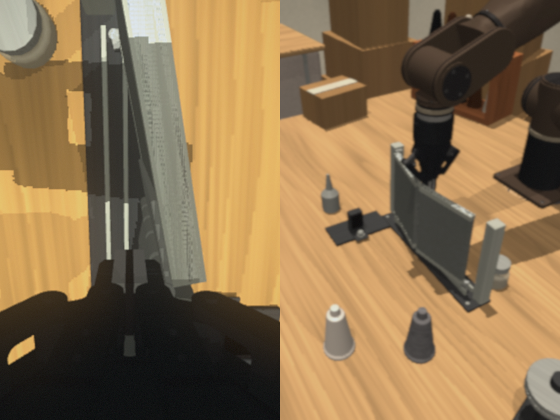

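Request:
servo_tool:
  increments: "0 0 0 -0.1 0.5 0 0; 0 0 0 -0.2 1 0 0; 0 0 0 -0.35 1.5 0 0; 0 0 0 -0.5 2 0 0; 0 0 0 -0.75 2.5 0 0; 0 0 0 -1 3 0 0; 0 0 0 -1.3 3.5 0 0; 0 0 0 -1.65 4 0 0; 0 0 0 -2 4.4 0 0; 0 0 0 -2.3 4.8 0 0"

```text
time: 3.63
eef_pos: [0.5173, 0.0512, 0.1901]
tcp_rot: [0.722, 0.692, 0.0, -0.0]
contact_force: [-1.0, 3.5, 0.3]
opening: -0.002
```

```bash
python3 - <<'E'
from h import *
snap('wrist','w3');snap('scene','s3')
s=ctrl.get_state();print(s['time'],s['eef_pos'],toS(s['eef_pos']),s['qpos'].round(2),s['contact_force'])
cv2.imwrite('pics/c3.png',np.hstack([np.load('pics/w3.npz')['im'][:,150:430],np.load('pics/s3.npz')['im'][:,180:460]])[:,:,::-1])
E
```

```text
3.7333 [0.51773463 0.05042764 0.19031244] [ 60.18484545 -28.80433824] [-0.1  -0.    2.   -0.    1.14 -0.05] [ 0.49645728 -0.47361911 -0.52558407]
```

View pics/c3.png

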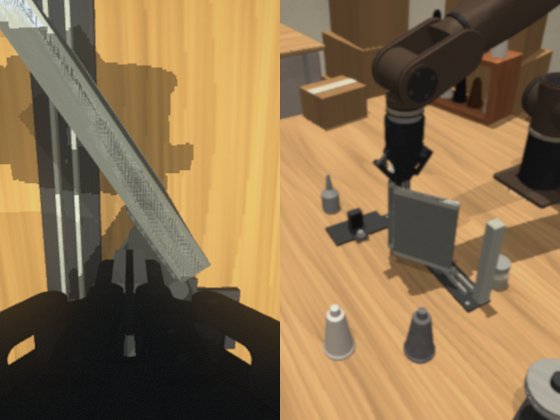

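```bash
cat >> h.py <<'E'
def leaf(tag,xr=(-20,170),yr=(-160,170)):
    W,im=world(tag); m=(abs(W[...,2]-.209)<.006)
    P=W[m][:,:2]; S=np.stack([(P-O)@xh,(P-O)@yh],-1)*1000
    k=(S[:,0]>xr[0])&(S[:,0]<xr[1])&(S[:,1]>yr[0])&(S[:,1]<yr[1]); S=S[k]
    vx,vy,x0,y0=cv2.fitLine(S.astype(np.float32),cv2.DIST_HUBER,0,.01,.01).ravel()
    t=(S-[x0,y0])@[vx,vy]; print(len(S),'angle',np.arctan2(abs(vx),abs(vy)),'c',x0,y0,'ends',(np.array([x0,y0])+np.outer(np.percentile(t,[1,99]),[vx,vy])).round(1).tolist())
    return S
E
python3 - <<'E'
from h import *
leaf('w3',yr=(-50,120))
E
```

```text
14716 angle 0.56570506 c 51.363354 32.54934 ends [[24.1, 75.6], [85.7, -21.5]]
```

Request:
servo_tool:
  increments: "0 0 0 -0.3 0.5 0 0; 0 0 0 -0.7 1 0 0; 0 0 0 -1.1 1.5 0 0; 0 0 0 -1.5 2 0 0; 0 0 0 -1.7 2.3 0 0; 0 0 0 -1.7 2.3 0 0; 0 0 0 -1.4 0.8 0 0; 0 0 0 -1.4 0 -2 0; 0 0 0 -1.4 0 -5 0; 0 0 0 -1.4 0 -7 0"

```text
time: 4.57
eef_pos: [0.5171, 0.0373, 0.2626]
tcp_rot: [0.722, 0.692, 0.001, 0.002]
contact_force: [1.0, -0.3, 0.9]
opening: 0.001
```

```bash
python3 - <<'E'
from h import *
snap('wrist','w4');snap('scene','s4');snap('top','t4')
s=ctrl.get_state();print(s['time'],s['eef_pos'],toS(s['eef_pos']),s['qpos'].round(2),s['contact_force'])
cv2.imwrite('pics/c4.png',np.hstack([np.load('pics/w4.npz')['im'][:,150:430],np.load('pics/s4.npz')['im'][:,180:460]])[:,:,::-1])
leaf('w4',yr=(-70,120))
leaf('t4',xr=(-20,170),yr=(-50,120))
E
```

```text
4.7167 [0.5181043  0.03717444 0.26308603] [ 61.06598179 -42.03338481] [-0.12 -0.08  1.94 -0.    1.27 -0.08] [0.6292465  0.5906894  0.03937111]
6888 angle 0.7472604 c 57.46193 8.079663 ends [[14.2, 54.8], [115.8, -54.9]]
49 angle 0.7338361 c 25.048563 40.9892 ends [[11.8, 55.6], [54.1, 8.8]]
```

View pics/c4.png

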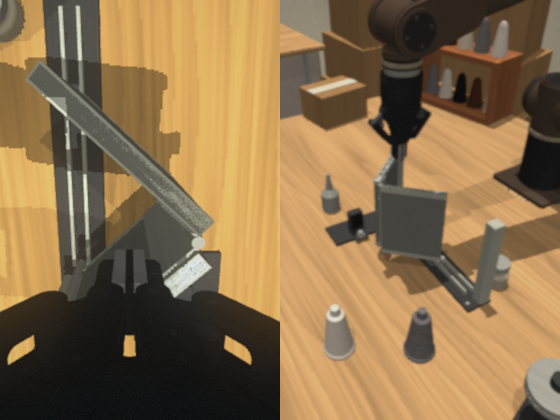

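View pics/t4.png

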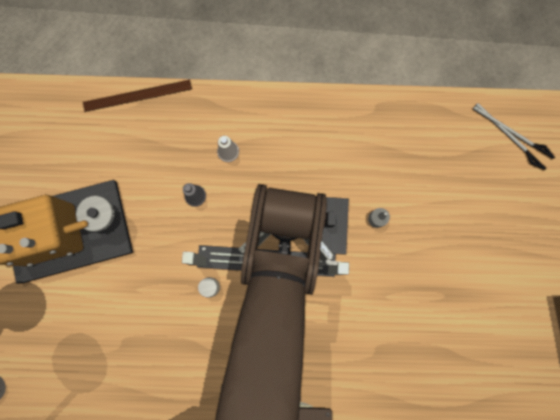

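The leaf is at about q = 0.8. In the top crop the cones, jar and can look undisturbed. Next I go over the leading leaf to its far side.

Request:
servo_tool:
  increments: "0 0 0 3 0.5 0 0; 0 0 0 6 1 0 0; 0 0 0 9 1.4 0 0; 0 0 0 9 1.4 2 0; 0 0 0 9 1.4 5 0; 0 0 0 9 1.4 7.3 0; 0 0 0 8.4 1.4 7.3 0; 0 0 0 7.9 1.4 7.3 0; 0 0 0 7.4 1.4 7.3 0; 0 0 0 7 1.4 7.3 0"

```text
time: 5.55
eef_pos: [0.5345, 0.1059, 0.1892]
tcp_rot: [0.722, 0.691, 0.001, 0.001]
contact_force: [-0.3, 0.1, 0.7]
opening: -0.001
```

```bash
python3 - <<'E'
from h import *
snap('wrist','w5');snap('scene','s5')
s=ctrl.get_state();print(s['time'],s['eef_pos'],toS(s['eef_pos']),s['qpos'].round(2),s['contact_force'])
cv2.imwrite('pics/c5.png',np.hstack([np.load('pics/w5.npz')['im'][:,150:430],np.load('pics/s5.npz')['im'][:,180:460]])[:,:,::-1])
leaf('w5',yr=(-70,120))
E
```

```text
5.65 [0.53443713 0.10581157 0.18927234] [74.73635505 27.18321871] [ 0.01  0.05  1.95 -0.    1.14  0.05] [-0.39252663 -0.12853844 -0.08280956]
5190 angle 1.3045505 c 31.510887 41.622543 ends [[8.4, 47.9], [83.5, 27.4]]
```

View pics/c5.png

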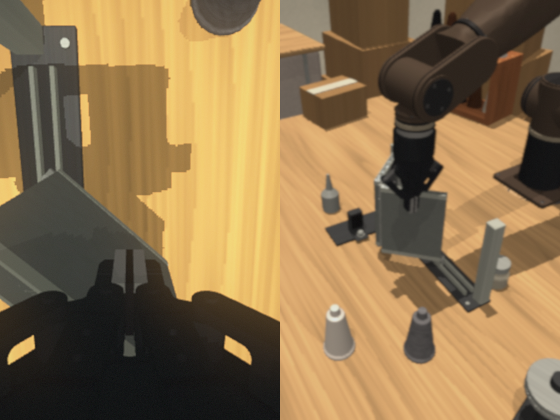

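Request:
servo_tool:
  increments: "0 0 0 -0.5 0 0 0; 0 0 0 -1 0 0 0; 0 0 0 -1.6 0 0 0; 0 0 0 -2.2 0 0 0; 0 0 0 -2.8 0 0 0; 0 0 0 -3.4 0 0 0; 0 0 0 -4 0 0 0; 0 0 0 -4.6 0 0 0; 0 0 0 -5.2 0 0 0; 0 0 0 -5.8 0 0 0"

```text
time: 6.48
eef_pos: [0.5317, 0.0484, 0.1883]
tcp_rot: [0.722, 0.692, 0.001, 0.001]
contact_force: [2.5, 1.5, 0.4]
opening: 0.001
```

```bash
python3 - <<'E'
from h import *
snap('wrist','w6');snap('scene','s6')
s=ctrl.get_state();print(s['time'],s['eef_pos'],toS(s['eef_pos']),s['qpos'].round(2),s['contact_force'])
cv2.imwrite('pics/c6.png',np.hstack([np.load('pics/w6.npz')['im'][:,150:430],np.load('pics/s6.npz')['im'][:,180:460]])[:,:,::-1])
E
```

```text
6.5833 [0.53022588 0.04778668 0.18728171] [ 72.76874828 -30.96100282] [-0.1   0.03  1.98 -0.    1.14 -0.06] [ 0.78034399  1.02470188 -0.67120684]
```

View pics/c6.png

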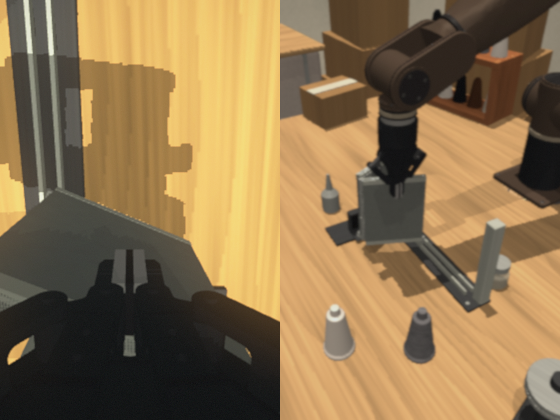

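Request:
servo_tool:
  increments: "0 0 0 -0.5 0.1 0 0; 0 0 0 -1 0.2 0 0; 0 0 0 -1.5 0.2 0 0; 0 0 0 -2 0.2 0 0; 0 0 0 -2.4 0.3 0 0; 0 0 0 -2.8 0.3 0 0; 0 0 0 -3.2 0.3 0 0; 0 0 0 -3.5 0.3 0 0; 0 0 0 -3.8 0.3 0 0"

```text
time: 7.33
eef_pos: [0.5321, 0.0113, 0.1872]
tcp_rot: [0.722, 0.691, 0.001, -0.001]
contact_force: [-0.2, 5.2, 0.0]
opening: 0.001
```

```bash
python3 - <<'E'
from h import *
s=ctrl.get_state();print(s['time'],s['eef_pos'],toS(s['eef_pos']),s['qpos'].round(2),s['contact_force'])
snap('scene','s7')
im=np.load('pics/s7.npz')['im']; cv2.imwrite('pics/c7.png',cv2.resize(im[150:290,180:380],None,fx=4,fy=4,interpolation=cv2.INTER_CUBIC)[:,:,::-1])
E
```

```text
7.3333 [0.53207355 0.01134178 0.18715274] [ 76.02228478 -67.30738246] [-0.17  0.03  1.98  0.    1.13 -0.13] [-0.16822001  5.20954278  0.01417771]
```

View pics/c7.png

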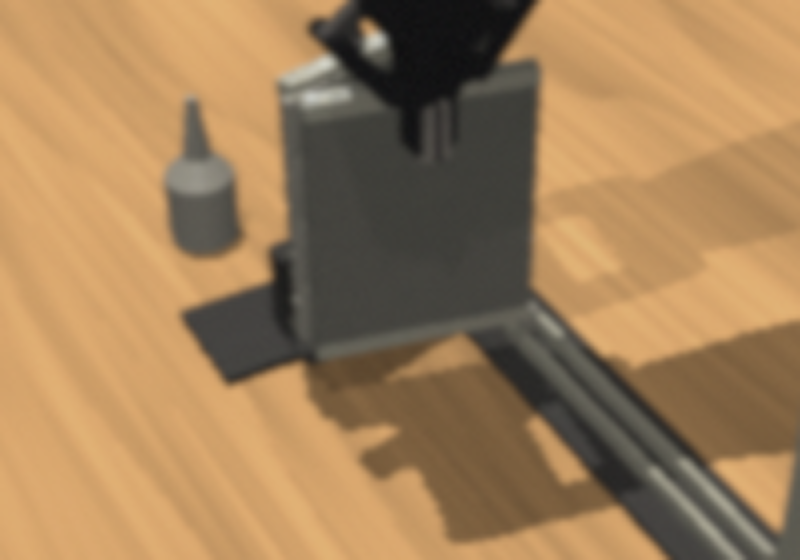

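Request:
servo_tool:
  increments: "0 0 0 -0.3 0 0 0; 0 0 0 -0.5 0 0 0; 0 0 0 -0.7 0 0 0; 0 0 0 -0.9 0 0 0; 0 0 0 -0.9 0 0 0"

```text
time: 7.8
eef_pos: [0.5318, 0.0009, 0.1874]
tcp_rot: [0.722, 0.692, -0.001, 0.001]
contact_force: [0.2, 0.2, -0.2]
opening: 0.002
```

Request:
servo_tool:
  increments: "0 0 0 -0.2 0 0 0; 0 0 0 -0.4 0 0 0; 0 0 0 -0.5 0 0 0; 0 0 0 -0.5 0 0 0"

```text
time: 8.13
eef_pos: [0.5319, -0.004, 0.1877]
tcp_rot: [0.722, 0.692, -0.0, 0.001]
contact_force: [0.1, 0.3, -0.1]
opening: -0.004
```

Request:
servo_tool:
  increments: "0 0 0 -0.15 0 0 0; 0 0 0 -0.3 0 0 0; 0 0 0 -0.3 0 0 0"

```text
time: 8.38
eef_pos: [0.5316, -0.0067, 0.1875]
tcp_rot: [0.722, 0.692, -0.0, 0.0]
contact_force: [0.5, -0.6, -0.1]
opening: -0.005
```

Request:
servo_tool:
  increments: "0 0 0 -0.15 0 0 0; 0 0 0 -0.3 0 0 0; 0 0 0 -0.3 0 0 0"

```text
time: 8.63
eef_pos: [0.5313, -0.0095, 0.1874]
tcp_rot: [0.722, 0.692, -0.0, 0.0]
contact_force: [-0.1, -0.1, -0.0]
opening: -0.003
```

```bash
python3 - <<'E'
from h import *
s=ctrl.get_state();print(s['time'],s['eef_pos'],toS(s['eef_pos']),s['contact_force'])
snap('scene','s8');snap('wrist','w8');snap('top','t8')
im=np.load('pics/s8.npz')['im']; cv2.imwrite('pics/c8.png',cv2.resize(im[150:290,180:380],None,fx=4,fy=4,interpolation=cv2.INTER_CUBIC)[:,:,::-1])
im=np.load('pics/t8.npz')['im']; cv2.imwrite('pics/c8t.png',cv2.resize(im[170:300,170:400],None,fx=3.4,fy=3.4,interpolation=cv2.INTER_CUBIC)[:,:,::-1])
E
```

```text
8.6333 [ 0.53134419 -0.00949154  0.18736871] [ 76.0979005 -88.1533344] [-0.05443649 -0.14421846 -0.03137724]
```

View pics/c8.png

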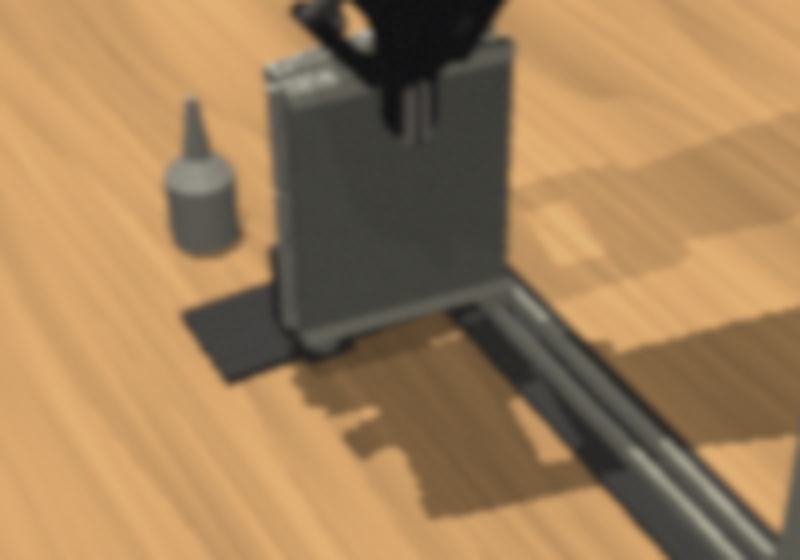

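View pics/w8.png

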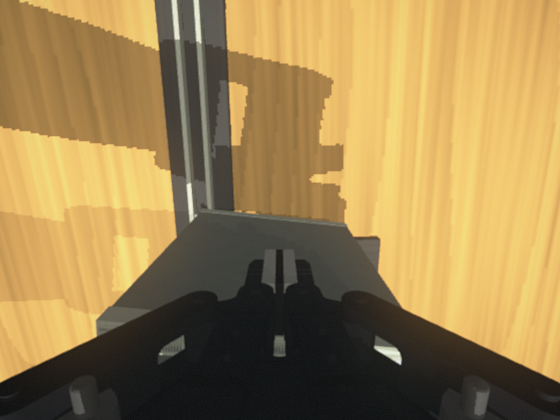

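View pics/c8t.png

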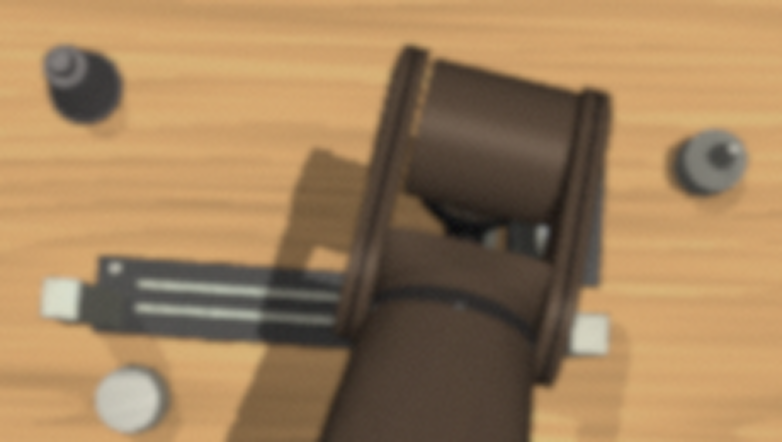

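```bash
python3 - <<'E'
from h import *
for tag in('w8','s8'):
    W,im=world(tag); 
    S=np.stack([(W[...,:2]-O)@xh,(W[...,:2]-O)@yh],-1)*1000; Z=W[...,2]
    with np.errstate(all='ignore'):
        m=(Z>.05)&(Z<.15)&(S[...,0]>5)&(S[...,0]<135)&(S[...,1]<-40)&(S[...,1]>-140)
    P=S[m]; print(tag,len(P))
    if len(P)>50:
        vx,vy,x0,y0=cv2.fitLine(P.astype(np.float32),cv2.DIST_HUBER,0,.01,.01).ravel()
        print('q',np.arctan2(abs(vx),abs(vy)),x0,y0,'y at x=76',y0+(76-x0)*vy/vx)
for tag in('w8',): 
    m=(abs(Z-.209)<.006)
E
```

```text
w8 8200
q 1.4610147 69.647575 -100.64903 y at x=76 -101.34923
s8 1817
q 1.4575102 71.879456 -100.3533 y at x=76 -100.82211
```

The far face measures q ≈ 1.46, close to the predicted home, and the finger carries no load about 2 mm off it. It has probably snapped. I'll press on to confirm.

Request:
servo_tool:
  increments: "0 0 0 -0.1 0 0 0; 0 0 0 -0.2 0 0 0; 0 0 0 -0.2 0 0 0"

```text
time: 9.03
eef_pos: [0.5312, -0.0112, 0.1873]
tcp_rot: [0.722, 0.692, 0.0, -0.0]
contact_force: [1.1, -0.4, 0.6]
opening: -0.003
```

Request:
servo_tool:
  increments: "0 0 0 -0.1 0 0 0; 0 0 0 -0.1 0 0 0"

```text
time: 9.2
eef_pos: [0.5312, -0.0115, 0.1873]
tcp_rot: [0.722, 0.692, 0.001, -0.001]
contact_force: [0.2, 3.6, 0.2]
opening: -0.003
```

Request:
servo_tool:
  increments: "0 0 0 -0.1 0 0 0; 0 0 0 -0.1 0 0 0"

```text
time: 9.37
eef_pos: [0.5312, -0.0117, 0.1873]
tcp_rot: [0.722, 0.692, 0.001, -0.001]
contact_force: [0.7, 6.2, 0.4]
opening: 0.002
```

Request:
servo_tool:
  increments: "0 0 0 -0.1 0 0 0; 0 0 0 -0.2 0 0 0; 0 0 0 -0.2 0 0 0"

```text
time: 9.62
eef_pos: [0.5312, -0.012, 0.1874]
tcp_rot: [0.723, 0.691, 0.003, -0.003]
contact_force: [1.0, 11.5, 0.9]
opening: -0.0
```

Request:
servo_tool:
  increments: "0 0 0 -0.1 0 0 0; 0 0 0 -0.15 0 0 0; 0 0 0 -0.15 0 0 0"

```text
time: 9.87
eef_pos: [0.5311, -0.0122, 0.1874]
tcp_rot: [0.723, 0.691, 0.004, -0.004]
contact_force: [1.5, 16.8, 1.4]
opening: -0.002
```

It stops firmly at 17 N with no give, so it is on the bumper. I'll back off, lift and check that the leaves hold.

Request:
servo_tool:
  increments: "0 0 0 0.5 0 0 0; 0 0 0 2 0 0 0; 0 0 0 5 0 0 0; 0 0 0 8 0 0 0; 0 0 0 8 0 -4 0; 0 0 0 8 0 -8 0; 0 0 0 8 0 -8 0"

```text
time: 10.45
eef_pos: [0.5384, 0.0631, 0.2767]
tcp_rot: [0.722, 0.692, 0.005, 0.006]
contact_force: [1.7, -0.9, 2.2]
opening: -0.0
```

```bash
python3 - <<'E'
from h import *
s=ctrl.get_state();print(s['time'],s['eef_pos'],toS(s['eef_pos']),s['contact_force'])
snap('scene','s9');snap('wrist','w9');snap('top','t9')
for tag in('w9','s9'):
    W,im=world(tag); 
    S=np.stack([(W[...,:2]-O)@xh,(W[...,:2]-O)@yh],-1)*1000; Z=W[...,2]
    with np.errstate(all='ignore'):
        m=(Z>.05)&(Z<.195)&(S[...,0]>5)&(S[...,0]<135)&(S[...,1]<-70)&(S[...,1]>-125)
    P=S[m]; print(tag,len(P))
    if len(P)>50:
        vx,vy,x0,y0=cv2.fitLine(P.astype(np.float32),cv2.DIST_HUBER,0,.01,.01).ravel()
        print('q',np.arctan2(abs(vx),abs(vy)),x0,y0,'y at x=76',y0+(76-x0)*vy/vx)
im=np.load('pics/s9.npz')['im']; cv2.imwrite('pics/c9.png',cv2.resize(im[150:290,180:380],None,fx=4,fy=4,interpolation=cv2.INTER_CUBIC)[:,:,::-1])
# object positions before/after via top
A=cv2.cvtColor(np.load('pics/top0.npz')['im'],cv2.COLOR_RGB2GRAY);B=cv2.cvtColor(np.load('pics/t9.npz')['im'],cv2.COLOR_RGB2GRAY)
for n,(u,v) in dict(a=(194,194),b=(227,148),jar=(207,288),oil=(378,217)).items():
    r=cv2.matchTemplate(B[v-30:v+30,u-30:u+30],A[v-15:v+15,u-15:u+15],cv2.TM_CCOEFF_NORMED); _,mx,_,l=cv2.minMaxLoc(r); print(n,round(mx,3),(l[0]-15,l[1]-15))
E
```

```text
10.45 [0.53841343 0.06307261 0.27671246] [ 80.35995811 -15.37033465] [ 1.71931376 -0.86041398  2.24707216]
w9 2144
q 1.4612747 50.77062 -98.48814 y at x=76 -101.2624
s9 2753
q 1.4588325 71.48353 -100.33191 y at x=76 -100.839714
a 1.0 (0, 0)
b 0.999 (0, 0)
jar 0.856 (0, 0)
oil 0.999 (0, 0)
```

View pics/c9.png

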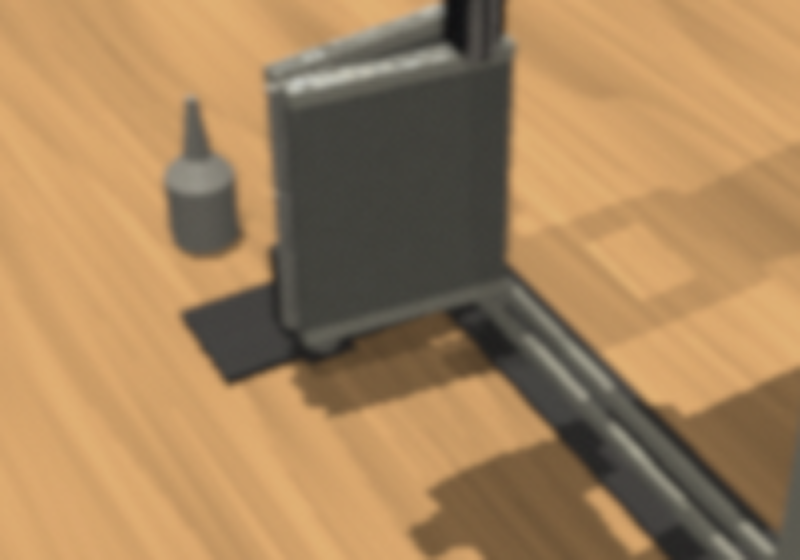

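View pics/w9.png

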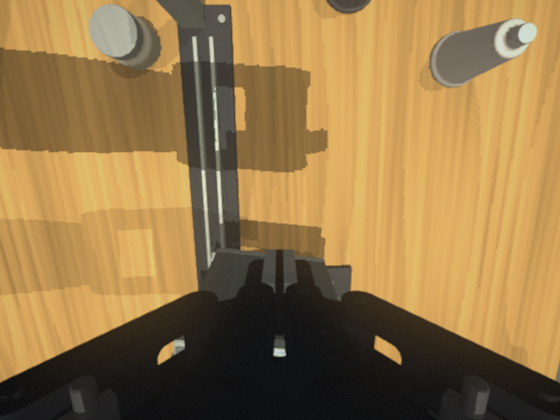

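Request:
servo_tool:
  increments: "0 0 0 2 0 -3 0; 0 0 0 3 0 -5 0; 0 0 0 3 0 -5 0; 0 0 0 3 0 -5 0; 0 0 0 3 0 -5 0; 0 0 0 3 0 -5 0"

```text
time: 11.1
eef_pos: [0.5348, 0.0925, 0.3146]
tcp_rot: [0.722, 0.691, -0.002, -0.001]
contact_force: [0.1, 0.0, -0.4]
opening: 0.001
```

```bash
python3 - <<'E'
from h import *
snap('scene','s10'); s=ctrl.get_state();print(s['time'],s['eef_pos'],s['contact_force'],abs(s['dq']).max())
W,im=world('s10'); S=np.stack([(W[...,:2]-O)@xh,(W[...,:2]-O)@yh],-1)*1000; Z=W[...,2]
with np.errstate(all='ignore'): m=(Z>.05)&(Z<.195)&(S[...,0]>5)&(S[...,0]<135)&(S[...,1]<-70)&(S[...,1]>-125)
vx,vy,x0,y0=cv2.fitLine(S[m].astype(np.float32),cv2.DIST_HUBER,0,.01,.01).ravel(); print('q',np.arctan2(abs(vx),abs(vy)))
print(ctrl.sign_off())
E
```

```text
11.15 [0.53490232 0.09256775 0.31485681] [-0.90742914 -0.17036891 -0.81673443] 0.01055592451482581
q 1.4581676
the job is handed in; nothing more can be done
None
```

The screen is folded and held by the catch, and I handed the job in at about 11 s of the 51 s allowed.

**What I did:** I pushed the shut fingers against the steel plates at the middle hinge until the screen reached about q = 0.8 rad. I then lifted over the leading leaf and pressed its far face to -y. At about q = 1.4 the resistance rose to 5 N and then dropped to nothing, which I read as the catch snapping past. I pressed to 17 N against the bumper, where it moved only about 1 mm, then backed off and lifted clear.

**Last checks:**
- **Hold:** the pivot leaf read q ≈ 1.46 rad before that final press, after I let go, and just before hand-in.
- **Catch:** the ridge works out at about 5 to 6 mm from the bumper plane. This is worked out from the measured angle and the ball's position in the image, because I could not see the ridge itself.
- **Loose things:** the two cones and the oil can matched their starting image with no shift. The jar also showed no shift, but its match was weaker (0.86), perhaps from the arm's shadow.
- **Forces:** the largest force reading was 17 N, against the 40 N limit. I only have readings from the end of each move. The reading with the arm clear was about 1 N, which is sensor noise.

No check failed. I did not measure contact with the plates past 0.35 rad directly: one reading during that push (at about 0.58 rad) showed a few newtons on the tool, and the hinge followed the finger throughout.

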